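# Scrape the broken teeth off a gearbox cover, then hold the cover open at the pointer

## Task

With the scraper block, push the four broken gear-tooth chips off the closed gearbox cover into the drain tray around it (do not touch the chips with the fingers, and keep the cover shut until they are all off), then set the block down on the bench outside the tray. Then swing the cover up by its bar until it is in line with the pointer arm beside its hinge, and finish while holding it still there: it falls shut if let go. Do not move the pointer arm or knock the grease jar over.

Things in the scene. Friction and masses are not known exactly. Their poses are not given: they have to be found in the camera images.
- gearbox: Grey gearbox housing, 160 x 160 mm, fixed in a metal drain tray. Origin on the bench under the housing's middle; z up, +x to the cover's hinge (away from the robot), +y to the pointer arm's side. In this frame the tray spans x -155 to +125, y -165 to +145 mm; floor 3 mm thick, rim 22 mm high. A loose bearing and a bolt, under 45 mm high, lie in its front corners.
- cover (a joint): Angle (rad) of the gearbox cover: 0 shut and level, growing as its front (-x) edge swings up about the hinge. Flat aluminium plate, 146 mm (x) x 160 mm (y), 6 mm thick, about 0.5 kg with its bar; nearly frictionless hinge, so it falls shut when let go. It can open to 1.4.
- cover_hinge (a point): On the hinge axis, half-way along it, 75 mm above the bench (plate's mid-thickness); the axis runs along the gearbox's y, 68 mm to +x of the gearbox origin.
- cover_bar (a point): Centre of the cover's handle: a round bar 10 mm thick, 90 mm long, parallel to the hinge, 193 mm from the hinge axis in the plate's plane, on two 10 mm rods at its ends; 42 mm free between bar and plate edge. Shut, it is 75 mm above the bench, in front of the housing. x axis in the plate towards the hinge, z square to the plate.
- cover_top (a point): Middle of the cover's upper face, 78 mm above the bench when shut, 5 mm to -x of the gearbox origin. Same axes as cover_bar. The chips lie on this face, no nearer than 25 mm to its +y edge; the face is clear out to its two side edges.
- pointer (a joint): Angle (rad) of the pointer arm, measured as the cover's angle: when both joints read the same, the cover is in line with the pointer. Between 0.45 and 0.95. It is stiff and stays where set.
- pointer_tip (a point): Tip of the pointer arm: dark flat bar 12 mm deep, 5 mm thick, reaching 112 mm from the hinge axis, upright in a plane 115 mm to +y of the gearbox origin (35 mm beside the cover), on the cover's own hinge axis. x axis along the arm, towards the hinge.
- scraper_grip (a point): Grip point of the wooden scraper block, 72 mm above its underside; z up. It stands on the bench beside the tray. Foot 130 mm long (its y) x 16 mm thick (its x) x 30 mm high, steel shod; on the foot's middle stands the handle, 26 mm (x) x 36 mm (y), from 30 to 96 mm above the underside. About 0.25 kg.
- chip0_mid (a point): Centre of a broken gear-tooth chip: dark steel, 20 x 12 mm, 11 mm high, about 15 g, lying on the cover; z up.
- chip1_mid (a point): Centre of a broken gear-tooth chip: dark steel, 20 x 12 mm, 11 mm high, about 15 g, lying on the cover; z up.
- chip2_mid (a point): Centre of a broken gear-tooth chip: dark steel, 20 x 12 mm, 11 mm high, about 15 g, lying on the cover; z up.
- chip3_mid (a point): Centre of a broken gear-tooth chip: dark steel, 20 x 12 mm, 11 mm high, about 15 g, lying on the cover; z up.
- jar_mid (a point): Middle of the grease jar, 64 mm across and 85 mm high, standing on the bench on the other side of the tray from the scraper block; z up.

How it is judged:
By the outcome, as a careful person would: the job done as asked, in the order asked, and still so for the second after the job is handed in, while the arm keeps its last pose, push and grip.
It also fails if it takes over 72 s, if anything falls off the work surface, if the arm or the gripper's body presses on something with over 40 N, if the wrist force passes 120 N, or if a joint passes its speed limit or range.

## Robot

A 6-joint arm with a two-finger parallel gripper is mounted at the origin on the work surface. World frame = base frame: x ahead of the robot, y to its left, z up, the work surface at z = 0. Lengths are in m, angles in degrees, forces in N, time in s.
With the tool pointing down it reaches from about 0.35 to 0.95 m from the base axis. Payload 17.4 kg.
Tool frame: the origin (TCP) lies midway between the tips of the shut fingers; the grasp point (between the pads) lies 19 mm behind it; z points along the fingers, y is the direction in which the jaws open and shut (so a half turn about z gives the same grasp; the last joint's range is limited). The gripper opens to 93 mm and grips with 3 to 60 N. Pads are 15 mm wide; open, the fingers measure 128 mm over their backs; the gripper's body (75 mm by 188 mm) begins 65 mm behind the grasp point.
Start: joints at [66.417, 6.646, 82.598, -0, 90.757, -2.166], TCP at [0.246, 0.628, 0.219] pointing down, gripper open.
Joint ranges: [-162.19, 162.19], [-47.58, 125.68], [4.15, 143.07], [-65.23, 245.23], [0.69, 171.88], [-170.13, 170.13]. Speed limits (degrees/s): [108.29, 108.29, 127.2, 180, 180, 180].

## Interface

Orientations are given as a 3x3 rotation matrix whose columns are the frame's x, y, z axes.
In Python, from workcell import * gives the robot as it stands.
- The arm moves only by the shell command python3 -m crank 'ROWS' [OPENING] [FORCE]. ROWS is JSON, one flat list of numbers, 6 for each row, row after row: the shift along the tool's x, y, z normalised to -1 to 1, where 1 is 60 mm, then the turn, a rotation vector about the tool's x, y, z normalised to -1 to 1, where 1 is pi rad. A call has exactly 8 rows; each row shifts and turns the commanded pose from where the row before left it, along the tool's axes as they then stand; what a row does not reach is not made up. A row lasts 1/8 s, in which the tool goes at most 62.5 mm and 10.7 degrees, less where a joint would pass 70% of its speed; a pose out of reach is approached as far as the arm can. A call with a number of a shift or a turn outside -1 to 1 is refused whole. A call with a gripper value outside its range is refused whole. OPENING is the opening, from 0 (shut) to 1 (fully open), set as the call begins (- or left out, the last holds). The fingers move at their own pace and stop on an object; FORCE is the grip in N (left out, the last holds). Time passes only in rows, so rows that do not move let the fingers close, or fill a call up. It gives the time, the measured TCP pose, the force and the opening at its end, in the units of the state.
- state(): the state, without advancing time (a new reading comes with each control period).
- camera(name): name is "scene" or "top"; returns the picture (384x512x3 uint8, red, green, blue); there is no depth.
- camera_model(name): a dict with "K" (3x3 intrinsics, pixels), "pose" (4x4, takes a point from camera to world coordinates). Camera axes: x right, y up, looking along -z (the intrinsics and any distortion apply to the point x, -y, -z); pixel columns grow to the right and rows downward; lengths in m; the calibration is good to about 2 mm. A picture is of the moment at which its call begins. camera_model takes no time and is no camera call.
- close_job(): hands the job in, once; it reports no verdict.
The state is a dict: "t": time; "joint_pos": joint angles; "joint_vel": joint speeds; "joint_torque": joint torques, N m; "eef_pos": TCP position; "orientation": TCP orientation; "wrist_force": force on the tool from outside, world axes, zero at the start; "moment": the same for the moment, N m; "opening": finger opening in m.
Only numpy, scipy, OpenCV 4.12 (cv2) and the standard library are available. Lean on these libraries where they do the work, as an engineer would, in place of code of your own. Each camera call takes 0.05 s, during which the arm holds its last target.

## Working session

There is one attempt and no reset: what is moved stays moved. The work goes in short steps, Python scripts to look and compute and a shell command to move; the robot and the scene stay as the last step left them, time stands still between calls to the robot, and variables do not carry over. Pictures are saved under pics/ and viewed, and the job is handed in when it is done.

```bash
ls; mkdir -p pics; python3 - <<'E'
from workcell import *
import cv2,numpy as np
s=state();print({k:np.round(v,4).tolist() for k,v in s.items()})
for n in("scene","top"):
    im=camera(n);cv2.imwrite(f"pics/{n}0.png",im[:,:,::-1]);m=camera_model(n);print(n,{k:np.round(v,4).tolist() if not isinstance(v,str) else v for k,v in m.items()})
E
```

```text
pics
{'t': 0.0, 'joint_pos': [66.4179, 6.674, 82.6347, -0.0004, 90.7556, -2.1636], 'joint_vel': [-0.0011, -0.0105, -0.0161, 0.0441, 0.0382, -0.0404], 'joint_torque': [0.0026, -72.128, -62.2608, 0.0779, 0.0239, -0.0], 'eef_pos': [0.2464, 0.6282, 0.2179], 'orientation': [[-0.9309, 0.3652, -0.0004], [0.3652, 0.9309, -0.001], [0.0, -0.0011, -1.0]], 'wrist_force': [0.313, 0.3612, -0.3486], 'moment': [-0.0093, 0.0053, -0.0189], 'opening': 0.0927}
scene {'K': [[487.7851, 0.0, 256.886], [0.0, 487.7851, 191.0945], [0.0, 0.0, 1.0]], 'pose': [[0.4745, -0.5002, 0.7243, 1.3644], [0.8802, 0.2726, -0.3884, -0.3907], [-0.0032, 0.8219, 0.5696, 0.7], [0.0, 0.0, 0.0, 1.0]]}
top {'K': [[374.5986, 0.0, 257.5765], [0.0, 374.5986, 194.8766], [0.0, 0.0, 1.0]], 'pose': [[0.0945, 0.9736, -0.2076, 0.3844], [-0.9955, 0.0927, -0.0181, 0.0155], [0.0016, 0.2084, 0.978, 1.0417], [0.0, 0.0, 0.0, 1.0]]}
```

View pics/scene0.png

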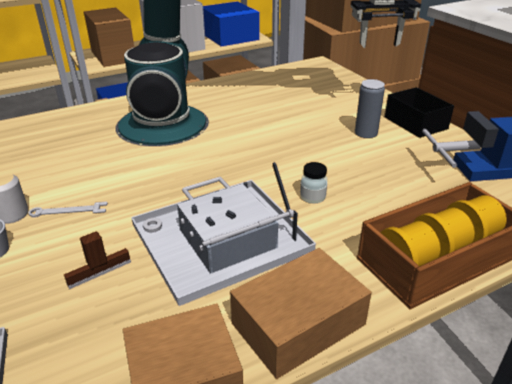

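View pics/top0.png

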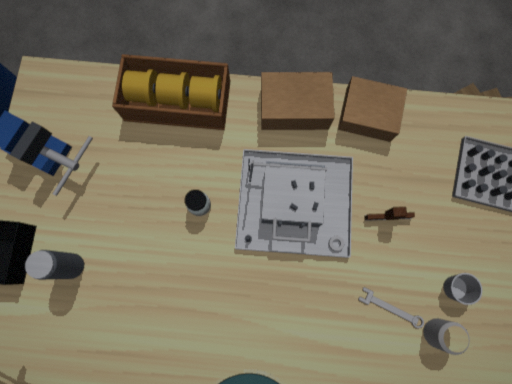

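```bash
python3 - <<'E'
import cv2
a=cv2.imread("pics/scene0.png")[150:300,50:350];cv2.imwrite("pics/s0z.png",cv2.resize(a,(800,400),interpolation=cv2.INTER_CUBIC))
a=cv2.imread("pics/top0.png")[145:265,225:425];cv2.imwrite("pics/t0z.png",cv2.resize(a,(800,480),interpolation=cv2.INTER_CUBIC))
E
```

```text
(no output)
```

View pics/s0z.png

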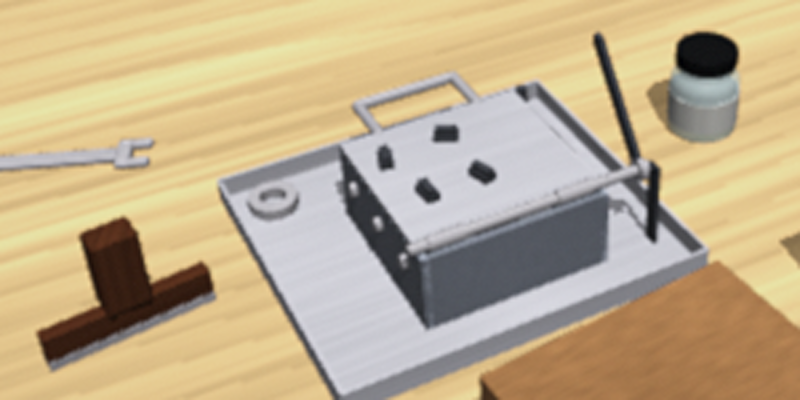

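View pics/t0z.png

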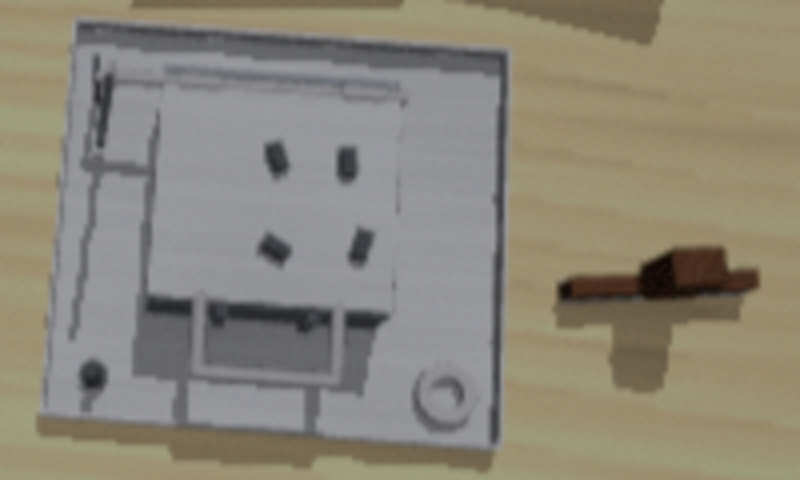

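```bash
cat > h.py <<'E'
import numpy as np,cv2
from workcell import *
def ray(n,u,v):
    m=camera_model(n);K=np.array(m["K"]);P=np.array(m["pose"])
    d=np.array([(u-K[0,2])/K[0,0],-(v-K[1,2])/K[1,1],-1.]);d=P[:3,:3]@d
    return P[:3,3],d/np.linalg.norm(d)
def onz(n,u,v,z):
    o,d=ray(n,u,v);return o+d*(z-o[2])/d[2]
def onplane(n,u,v,p,nn):
    o,d=ray(n,u,v);return o+d*(np.dot(np.array(p)-o,nn)/np.dot(d,nn))
def proj(n,p):
    m=camera_model(n);K=np.array(m["K"]);P=np.array(m["pose"])
    q=P[:3,:3].T@(np.array(p)-P[:3,3]);return K[0,2]+K[0,0]*q[0]/-q[2],K[1,2]+K[1,1]*-q[1]/-q[2]
E
python3 - <<'E'
from h import *
T=lambda x,y:(225+x/4-.375,145+y/4-.375)
S=lambda x,y:(50+x*.375-.3,150+y*.375-.3)
np.set_printoptions(precision=4,suppress=True)
print("tray rim")
c=[onz("top",*T(*p),.022)[:2] for p in [(78,20),(510,50),(497,447),(38,416)]]
print(np.array(c)); 
for i in range(4): print(np.linalg.norm(c[i]-c[(i+1)%4]))
print("tray scene")
c=[onz("scene",*S(*p),.022)[:2] for p in [(219,184),(340,400),(708,255)]];print(np.array(c))
print("bar mid top",onz("top",*T(264,376),.075), "ends",onz("top",*T(195,371),.075),onz("top",*T(341,381),.075))
print("bar scene ends",onz("scene",*S(357,104),.075),onz("scene",*S(455,77),.075))
print("plate front",onz("top",*T(147,297),.078),onz("top",*T(390,315),.078))
print("chips top");
for p in [(277,160),(347,164),(274,249),(361,247)]:print(onz("top",*T(*p),.0835))
for p in [(446,133),(386,158),(482,172),(428,190)]:print(onz("scene",*S(*p),.0835))
E
```

```text
tray rim
[[ 0.7287  0.0851]
 [ 0.7357 -0.2231]
 [ 0.4557 -0.2261]
 [ 0.4471  0.0834]]
0.3082617444193421
0.2799761251206925
0.30962655336761963
0.28167107269174735
tray scene
[[ 0.4634 -0.2283]
 [ 0.742  -0.2249]
 [ 0.737   0.0843]]
bar mid top [ 0.483  -0.0622  0.075 ] ends [ 0.482  -0.0177  0.075 ] [ 0.4845 -0.1118  0.075 ]
bar scene ends [ 0.4817 -0.1059  0.075 ] [ 0.4836 -0.0151  0.075 ]
plate front [0.5265 0.0175 0.078 ] [ 0.5297 -0.1402  0.078 ]
chips top
[ 0.6243 -0.0592  0.0835]
[ 0.6259 -0.1053  0.0835]
[ 0.5648 -0.0617  0.0835]
[ 0.5715 -0.1179  0.0835]
[ 0.5675 -0.0615  0.0835]
[ 0.5757 -0.1173  0.0835]
[ 0.6284 -0.0585  0.0835]
[ 0.629  -0.1046  0.0835]
```

```bash
python3 - <<'E'
import cv2,numpy as np
def crop(n,x0,y0,w,h,k): 
    a=cv2.imread(f"pics/{n}0.png")[y0:y0+h,x0:x0+w];a=cv2.resize(a,(w*k,h*k),interpolation=cv2.INTER_CUBIC);a=cv2.convertScaleAbs(a,alpha=1.5,beta=20);return a
a=np.hstack([crop("scene",60,225,78,70,5),crop("top",360,200,60,50,6)[:300].copy() if 0 else cv2.copyMakeBorder(crop("top",360,200,60,50,6),0,50,0,0,cv2.BORDER_CONSTANT)])
cv2.imwrite("pics/scr.png",a)
cv2.imwrite("pics/ptr.png",np.hstack([crop("scene",262,155,45,95,6),crop("top",236,150,50,95,6)]))
E
```

```text
(no output)
```

View pics/scr.png

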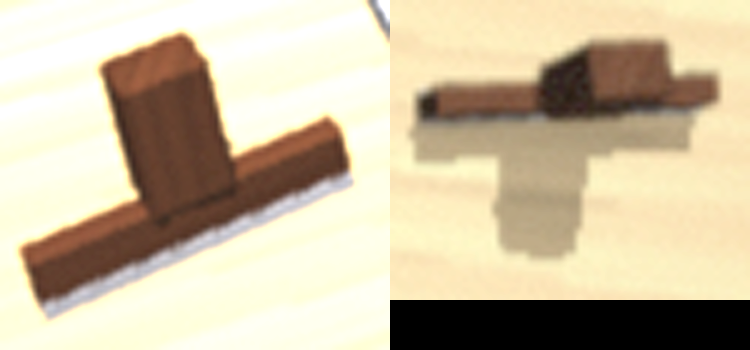

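View pics/ptr.png

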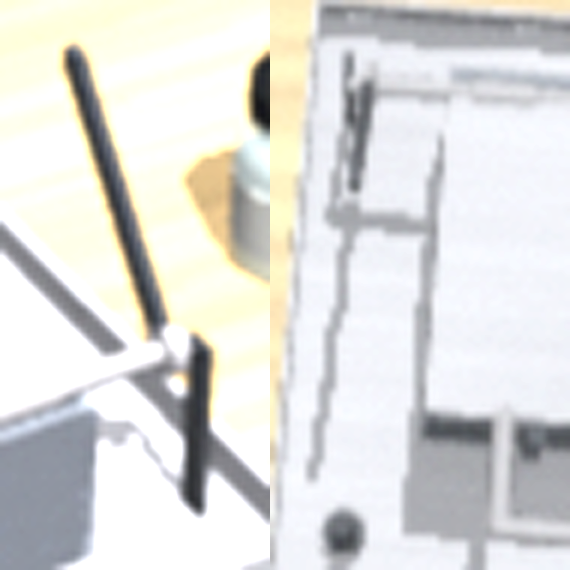

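```bash
python3 - <<'E'
from h import *
np.set_printoptions(precision=4,suppress=True)
S=lambda x,y:(60+x/5-.4,225+y/5-.4)
T=lambda x,y:(360+(x-390)/6-.4,200+y/6-.4)
a=onz("scene",*S(48,317),0);b=onz("scene",*S(352,182),0);print("foot +x bottom",a,b,np.linalg.norm(a-b),np.degrees(np.arctan2(*(b-a)[1::-1])), (a+b)/2)
h=[onz("scene",*S(*p),.096) for p in [(103,68),(185,35),(210,65),(125,97)]];print("hand scene",np.mean(h,0));print(np.array(h))
h=[onz("top",*T(*p),.096) for p in [(590,43),(667,40),(669,92),(590,99)]];print("hand top",np.mean(h,0));print(np.array(h))
f=[onz("top",*T(*p),.03) for p in [(437,88),(438,114),(718,75),(716,103)]];print("foot top",np.mean(f,0));print(np.array(f))
# pointer
S=lambda x,y:(262+x/6-.4,155+y/6-.4);T=lambda x,y:(236+(x-270)/6-.4,150+y/6-.4)
yaw=np.radians(1.);X=np.array([np.cos(yaw),np.sin(yaw),0]);Y=np.array([-X[1],X[0],0])
O=np.array([.607,-.060,0]);
for O in (np.array([.607,-.060,0]),np.array([.612,-.062,0])):
  for p in [(72,50),(115,190),(160,330)]:
    q=onplane("scene",*S(*p),O+.115*Y,Y)-O-[0,0,.075];g=np.array([q@X-.068,q[2]]);print("ptr",g,np.hypot(*g),np.arctan2(g[1],-g[0]))
E
```

```text
foot +x bottom [ 0.5918 -0.3949  0.    ] [ 0.5732 -0.2679  0.    ] 0.12833160669037255 98.36538719561744 [ 0.5825 -0.3314  0.    ]
hand scene [ 0.5824 -0.3322  0.096 ]
[[ 0.5739 -0.3503  0.096 ]
 [ 0.5689 -0.3181  0.096 ]
 [ 0.5917 -0.3139  0.096 ]
 [ 0.5951 -0.3466  0.096 ]]
hand top [ 0.5775 -0.3324  0.096 ]
[[ 0.587  -0.3156  0.096 ]
 [ 0.5914 -0.3484  0.096 ]
 [ 0.5689 -0.3495  0.096 ]
 [ 0.5627 -0.3161  0.096 ]]
foot top [ 0.5765 -0.3335  0.03  ]
[[ 0.5736 -0.2697  0.03  ]
 [ 0.5617 -0.2706  0.03  ]
 [ 0.5918 -0.3972  0.03  ]
 [ 0.5788 -0.3964  0.03  ]]
ptr [-0.0648  0.089 ] 0.11013238443658527 0.9414964883908404
ptr [-0.0342  0.0478] 0.05875716976772121 0.9503788584018297
ptr [-0.0021  0.0073] 0.007592460360536185 1.2838901160463752
ptr [-0.0664  0.0915] 0.11302172814982307 0.9430298943419236
ptr [-0.0359  0.0504] 0.06188163070309827 0.9526927807275005
ptr [-0.004   0.0101] 0.01085335289320533 1.1939377831403797
```

```bash
cat >> h.py <<'E'
def tool(dw):
    R=np.array(state()["orientation"]);return (R.T@np.array(dw))/.06
def goto(p,n):
    s=state();print("per row",np.round(tool(np.array(p)-s["eef_pos"])/n,4),"t",s["t"])
def st():
    s=state();R=np.array(s["orientation"]);print("t",round(s["t"],2),"p",np.round(s["eef_pos"],4),"yaz",round(float(np.degrees(np.arctan2(R[1,1],R[0,1]))),2),"z",np.round(R[:,2],3),"F",np.round(s["wrist_force"],2),"M",np.round(s["moment"],2),"open",round(float(s["opening"]),4),"j",np.round(s["joint_pos"],1))
E
python3 -m crank '[0,0,-0.3,0,0,0.056, 0,0,-0.4,0,0,0.056, 0,0,-0.3,0,0,0.056, 0,0,0,0,0,0.056, 0,0,0,0,0,0.056, 0,0,0,0,0,0.056, 0,0,0,0,0,0, 0,0,0,0,0,0]'
python3 -c "
from h import *
st();goto([.578,-.3325,.26],24)"
```

```text
t: 1.1
eef_pos: [0.2465, 0.6284, 0.2784]
orientation: [[-0.145, 0.989, -0.0], [0.989, 0.145, -0.0], [-0.0, -0.0, -1.0]]
wrist_force: [-0.5, 0.1, 0.9]
opening: 0.0929
t 1.1 p [0.2465 0.6284 0.2784] yaz 8.34 z [-0. -0. -1.] F [-0.55  0.07  0.91] M [-0.01  0.01 -0.01] open 0.0929 j [66.4  6.1 77.7  0.  96.2 58.1]
per row [-0.6936  0.131   0.013 ] t 1.1
```

```bash
R='-0.694,0.131,0.013,0,0,0'
python3 -m crank '[-0.4,0.075,0,0,0,0, -0.694,0.131,0.013,0,0,0, -0.694,0.131,0.013,0,0,0, -0.694,0.131,0.013,0,0,0, -0.694,0.131,0.013,0,0,0, -0.694,0.131,0.013,0,0,0, -0.694,0.131,0.013,0,0,0, -0.694,0.131,0.013,0,0,0]' | head -2
python3 -m crank '[-0.694,0.131,0.013,0,0,0, -0.694,0.131,0.013,0,0,0, -0.694,0.131,0.013,0,0,0, -0.694,0.131,0.013,0,0,0, -0.694,0.131,0.013,0,0,0, -0.694,0.131,0.013,0,0,0, -0.694,0.131,0.013,0,0,0, -0.694,0.131,0.013,0,0,0]' | head -2
python3 -c "
from h import *
st();goto([.578,-.3325,.20],8)"
```

```text
t: 2.1
eef_pos: [0.3501, 0.3231, 0.2732]
t: 3.1
eef_pos: [0.4593, 0.0021, 0.2671]
t 3.1 p [0.4593 0.0021 0.2671] yaz 8.29 z [ 0.001  0.    -1.   ] F [ 0.06  0.95 -0.12] M [-0.01  0.05  0.01] open 0.093 j [ -2.9 -21.3 103.5   0.   97.8 -11.2]
per row [-0.7254  0.1441  0.14  ] t 3.1
```

```bash

python3 -m crank '[-0.694,0.131,0.013,0,0,0, -0.694,0.131,0.013,0,0,0, -0.694,0.131,0.013,0,0,0, -0.694,0.131,0.013,0,0,0, -0.694,0.131,0.013,0,0,0, -0.694,0.131,0.013,0,0,0, -0.694,0.131,0.013,0,0,0, -0.694,0.131,0.013,0,0,0]' | head -2
python3 -c "
from h import *
st();goto([.579,-.3325,.12],8)"
```

```text
t: 4.1
eef_pos: [0.5686, -0.3188, 0.2606]
t 4.1 p [ 0.5686 -0.3188  0.2606] yaz 8.29 z [ 0. -0. -1.] F [-0.64  0.02  1.28] M [-0.1   0.04 -0.  ] open 0.0928 j [-31.5   3.3  82.3   0.   94.4 -39.8]
per row [-0.0313  0.0173  0.293 ] t 4.1
```

```bash

python3 -m crank '[0,0,0,0,0,0, -0.05,0.03,0.4,0,0,0, -0.05,0.03,0.5,0,0,0, -0.05,0.03,0.5,0,0,0, -0.05,0.03,0.5,0,0,0, -0.05,0.02,0.4,0,0,0, 0,0,0,0,0,0, 0,0,0,0,0,0]' | head -2
python3 - <<'E'
from h import *
st();goto([.579,-.3325,.053],4)
for n in("scene","top"): cv2.imwrite(f"pics/{n}1.png",camera(n)[:,:,::-1])
a=cv2.imread("pics/scene1.png")[180:320,20:220];b=cv2.imread("pics/top1.png")[140:280,300:500]
cv2.imwrite("pics/a1.png",cv2.resize(np.hstack([a,b]),None,fx=2,fy=2,interpolation=cv2.INTER_CUBIC))
E
```

```text
t: 5.1
eef_pos: [0.579, -0.3309, 0.1242]
t 5.1 p [ 0.579  -0.3309  0.1242] yaz 8.17 z [ 0.001 -0.001 -1.   ] F [0.21 0.41 0.8 ] M [-0.05  0.08  0.04] open 0.093 j [-31.9   7.9  90.1   0.   82.  -40.1]
per row [-0.0066 -0.0014  0.2965] t 5.1
```

View pics/a1.png

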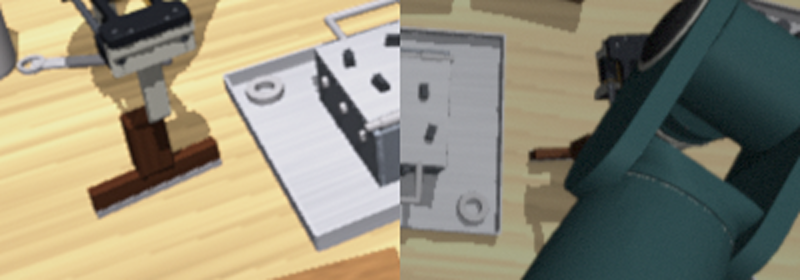

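The scene view shows the open jaws straddling the handle, with the front finger at about pixel (155,90) in the zoom. I'll descend and grip.

```bash

python3 -m crank '[-0.006,0,0.3,0,0,0, -0.006,0,0.3,0,0,0, -0.006,0,0.3,0,0,0, -0.006,0,0.28,0,0,0, 0,0,0,0,0,0, 0,0,0,0,0,0, 0,0,0,0,0,0, 0,0,0,0,0,0]' | head -2
python3 -c "
from h import *
st()"
python3 -m crank '[0,0,0,0,0,0, 0,0,0,0,0,0, 0,0,0,0,0,0, 0,0,0,0,0,0, 0,0,0,0,0,0, 0,0,0,0,0,0, 0,0,0,0,0,0, 0,0,0,0,0,0]' 0 40 | head -2
python3 -c "
from h import *
st()"
```

```text
t: 6.2
eef_pos: [0.5791, -0.3327, 0.0525]
t 6.2 p [ 0.5791 -0.3327  0.0525] yaz 8.1 z [ 0.001 -0.001 -1.   ] F [ 0.14 -0.32  0.05] M [-0.06  0.04  0.03] open 0.0924 j [-32.1  10.9  93.6  -0.   75.4 -40.2]
t: 7.2
eef_pos: [0.5789, -0.3325, 0.0519]
t 7.2 p [ 0.5789 -0.3325  0.0519] yaz 8.1 z [-0. -0. -1.] F [-0.45 -0.46  0.01] M [-0.08  0.16  0.01] open 0.0258 j [-32.1  10.9  93.6  -0.   75.4 -40.2]
```

```bash

python3 -m crank '[0,0,-0.2,0,0,0, 0,0,-0.4,0,0,0, 0,0,-0.5,0,0,-0.03, 0,0,-0.5,0,0,-0.057, 0,0,-0.5,0,0,-0.057, 0,0,-0.4,0,0,-0.057, 0,0,-0.3,0,0,-0.057, 0,0,0,0,0,-0.057]' | head -2
python3 -m crank '[0,0,0,0,0,-0.057, 0,0,0,0,0,-0.057, 0,0,0,0,0,-0.032, 0,0,0,0,0,0, 0,0,0,0,0,0, 0,0,0,0,0,0, 0,0,0,0,0,0, 0,0,0,0,0,0]' | head -2
python3 - <<'E'
from h import *
np.set_printoptions(precision=4,suppress=True)
st()
O=np.array([.608,-.0615,0]);y=np.radians(1.1);X=np.array([np.cos(y),np.sin(y),0]);Y=np.array([-X[1],X[0],0])
print("start of sweep",O-.008*X+.04*Y)
for n in("scene","top"): cv2.imwrite(f"pics/{n}2.png",camera(n)[:,:,::-1])
a=cv2.imread("pics/scene2.png")[150:300,20:320]
cv2.imwrite("pics/a2.png",cv2.resize(a,None,fx=2.5,fy=2.5,interpolation=cv2.INTER_CUBIC))
goto(O-.008*X+.04*Y+[0,0,.22],16)
E
```

```text
t: 8.2
eef_pos: [0.5793, -0.3327, 0.2226]
t: 9.2
eef_pos: [0.5789, -0.3325, 0.2199]
t 9.2 p [ 0.5789 -0.3325  0.2199] yaz 91.06 z [-0.  0. -1.] F [-0.11  0.14 -2.2 ] M [-0.03  0.01  0.02] open 0.0255 j [ -32.1    5.7   83.5   -0.    90.8 -123.1]
start of sweep [ 0.5992 -0.0217  0.    ]
per row [-0.0272  0.3233 -0.0001] t 9.3
```

View pics/a2.png

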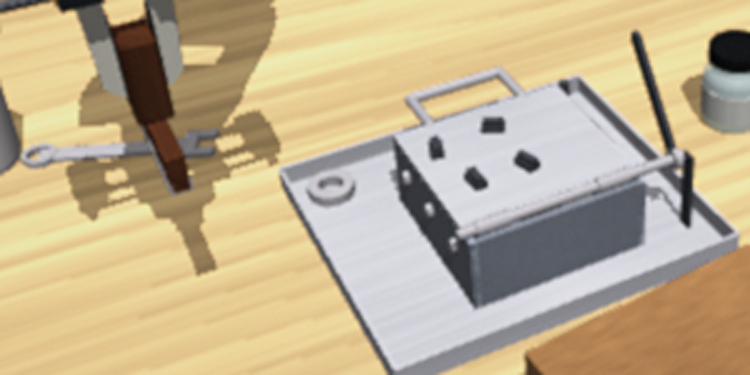

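```bash

python3 -m crank '[-0.02,0.17,0,0,0,0, -0.02,0.323,0,0,0,0, -0.02,0.323,0,0,0,0, -0.02,0.323,0,0,0,0, -0.02,0.323,0,0,0,0, -0.02,0.323,0,0,0,0, -0.02,0.323,0,0,0,0, -0.02,0.323,0,0,0,0]' | head -2
python3 -m crank '[-0.02,0.323,0,0,0,0, -0.02,0.323,0,0,0,0, -0.02,0.323,0,0,0,0, -0.02,0.323,0,0,0,0, -0.02,0.323,0,0,0,0, -0.02,0.323,0,0,0,0, -0.02,0.323,0,0,0,0, -0.02,0.323,0,0,0,0]' | head -2
python3 -m crank '[-0.02,0.15,0,0,0,0, 0,0,0.2,0,0,0, 0,0,0.4,0,0,0, 0,0,0.3,0,0,0, 0,0,0.2,0,0,0, 0,0,0,0,0,0, 0,0,0,0,0,0, 0,0,0,0,0,0]' | head -2
python3 - <<'E'
from h import *
np.set_printoptions(precision=4,suppress=True)
st()
O=np.array([.608,-.0615,0]);y=np.radians(1.1);X=np.array([np.cos(y),np.sin(y),0]);Y=np.array([-X[1],X[0],0])
for n in("scene","top"): cv2.imwrite(f"pics/{n}3.png",camera(n)[:,:,::-1])
a=cv2.imread("pics/scene3.png")[130:280,100:350]
cv2.imwrite("pics/a3.png",cv2.resize(a,None,fx=3,fy=3,interpolation=cv2.INTER_CUBIC))
goto(O-.012*X+.04*Y+[0,0,.1335],1)
E
```

```text
t: 10.3
eef_pos: [0.5858, -0.1852, 0.2199]
t: 11.3
eef_pos: [0.5925, -0.03, 0.2199]
t: 12.3
eef_pos: [0.5938, -0.0223, 0.1547]
t 12.3 p [ 0.5938 -0.0223  0.1547] yaz 91.08 z [ 0.001 -0.    -1.   ] F [-0.19  0.44 -2.99] M [ 0.02  0.08 -0.01] open 0.0256 j [ -4.6  -2.1  97.5  -0.   84.5 -95.7]
per row [-0.0259  0.0085  0.3494] t 12.4
```

View pics/a3.png

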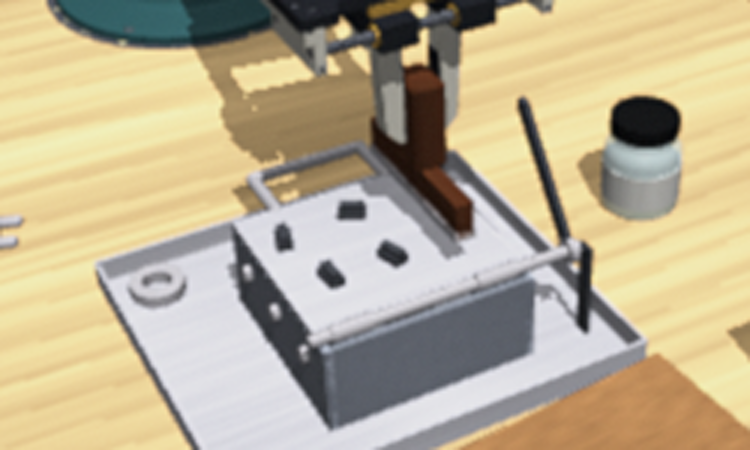

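```bash

python3 -m crank '[-0.013,0.004,0.15,0,0,0, -0.013,0.004,0.13,0,0,0, 0,0,0.10,0,0,0, 0,0,0,0,0,0, 0,0,0,0,0,0, 0,0,0,0,0,0, 0,0,0,0,0,0, 0,0,0,0,0,0]' | head -2
python3 - <<'E'
from h import *
np.set_printoptions(precision=4,suppress=True)
st()
O=np.array([.608,-.0615,0]);y=np.radians(1.1);X=np.array([np.cos(y),np.sin(y),0]);Y=np.array([-X[1],X[0],0])
goto(O-.012*X-.11*Y+[0,0,.132],1)
E
```

```text
t: 13.4
eef_pos: [0.595, -0.0218, 0.1311]
t 13.4 p [ 0.595  -0.0218  0.1311] yaz 91.08 z [ 0. -0. -1.] F [ 0.01  0.18 -3.2 ] M [0.03 0.01 0.03] open 0.0259 j [ -4.5  -1.1  98.8  -0.   82.3 -95.6]
per row [-0.0044 -2.4998 -0.0143] t 13.4
```

```bash

python3 -m crank '[0,-0.06,-0.005,0,0,0, 0,-0.1,0,0,0,0, 0,-0.1,0,0,0,0, 0,-0.1,0,0,0,0, 0,-0.1,0,0,0,0, 0,-0.1,0,0,0,0, 0,-0.1,0,0,0,0, 0,-0.1,0,0,0,0]' | head -5
python3 -m crank '[0,-0.1,0,0,0,0, 0,-0.1,0,0,0,0, 0,-0.1,0,0,0,0, 0,-0.1,0,0,0,0, 0,-0.1,0,0,0,0, 0,-0.1,0,0,0,0, 0,-0.1,0,0,0,0, 0,-0.06,0,0,0,0]' | head -5
python3 - <<'E'
from h import *
np.set_printoptions(precision=4,suppress=True)
st()
for n in("scene","top"): cv2.imwrite(f"pics/{n}4.png",camera(n)[:,:,::-1])
a=cv2.imread("pics/scene4.png")[130:280,100:350]
cv2.imwrite("pics/a4.png",cv2.resize(a,None,fx=3,fy=3,interpolation=cv2.INTER_CUBIC))
E
```

```text
t: 14.4
eef_pos: [0.5959, -0.0678, 0.1314]
orientation: [[-1.0, -0.019, -0.0], [-0.019, 1.0, -0.0], [0.0, -0.0, -1.0]]
wrist_force: [0.9, 0.3, -2.1]
opening: 0.0258
t: 15.4
eef_pos: [0.5968, -0.1134, 0.1314]
orientation: [[-1.0, -0.019, 0.0], [-0.019, 1.0, -0.0], [-0.0, -0.0, -1.0]]
wrist_force: [-0.6, 0.5, -1.7]
opening: 0.0258
t 15.4 p [ 0.5968 -0.1134  0.1314] yaz 91.07 z [ 0. -0. -1.] F [-0.59  0.54 -1.74] M [0.14 0.   0.09] open 0.0258 j [ -13.2    0.4   97.3   -0.    82.3 -104.2]
```

View pics/a4.png

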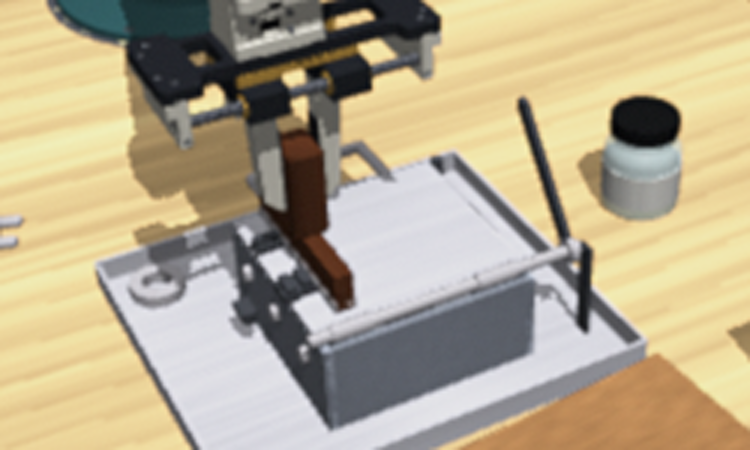

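```bash

python3 -m crank '[0,-0.08,0,0,0,0, 0,-0.1,0,0,0,0, 0,-0.1,0,0,0,0, 0,-0.1,0,0,0,0, 0,-0.1,0,0,0,0, 0,-0.1,0,0,0,0, 0,-0.1,0,0,0,0, 0,-0.1,0,0,0,0]' | head -5
python3 -m crank '[0,-0.1,0,0,0,0, 0,-0.1,0,0,0,0, 0,-0.1,0,0,0,0, 0,-0.05,0,0,0,0, 0,0,0,0,0,0, 0,0,0,0,0,0, 0,0,0,0,0,0, 0,0,0,0,0,0]' | head -5
python3 - <<'E'
from h import *
np.set_printoptions(precision=4,suppress=True)
st()
for n in("scene","top"): cv2.imwrite(f"pics/{n}5.png",camera(n)[:,:,::-1])
a=cv2.imread("pics/scene5.png")[130:280,100:350]
cv2.imwrite("pics/a5.png",cv2.resize(a,None,fx=3,fy=3,interpolation=cv2.INTER_CUBIC))
E
```

```text
t: 16.5
eef_pos: [0.5976, -0.1601, 0.1314]
orientation: [[-1.0, -0.019, -0.0], [-0.019, 1.0, 0.0], [0.0, 0.0, -1.0]]
wrist_force: [0.8, 0.0, -2.9]
opening: 0.0256
t: 17.5
eef_pos: [0.598, -0.1806, 0.1314]
orientation: [[-1.0, -0.019, -0.0], [-0.019, 1.0, -0.0], [0.0, -0.0, -1.0]]
wrist_force: [-0.9, 0.6, -1.9]
opening: 0.0258
t 17.5 p [ 0.598  -0.1806  0.1314] yaz 91.09 z [-0. -0. -1.] F [-0.86  0.65 -1.87] M [ 0.01 -0.02 -0.  ] open 0.0258 j [ -19.1    2.5   95.1   -0.    82.4 -110.2]
```

View pics/a5.png

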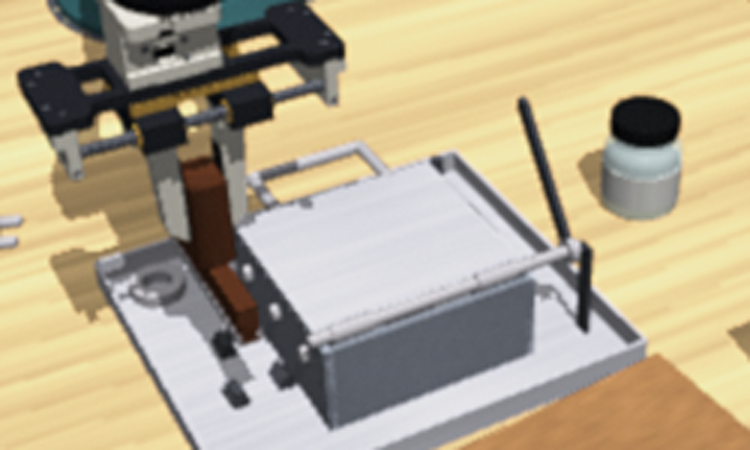

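```bash

python3 -m crank '[0,-0.0,-0.2,0,0,0, 0,-0.1,-0.4,0,0,0, 0,-0.3,-0.4,0,0,0, 0,-0.4,-0.3,0,0,0, 0,-0.4,0,0,0,0, 0,-0.4,0,0,0,0, 0,-0.4,0,0,0,0, 0,-0.3,0,0,0,0]' | head -2
python3 - <<'E'
from h import *
np.set_printoptions(precision=4,suppress=True)
st()
for n in("scene","top"): cv2.imwrite(f"pics/{n}6.png",camera(n)[:,:,::-1])
a=cv2.imread("pics/scene6.png")[150:300,90:300];b=cv2.imread("pics/top6.png")[145:265,225:425]
cv2.imwrite("pics/a6.png",cv2.resize(a,None,fx=3.7,fy=3.7,interpolation=cv2.INTER_CUBIC))
cv2.imwrite("pics/b6.png",cv2.resize(b,None,fx=4,fy=4,interpolation=cv2.INTER_CUBIC))
E
```

```text
t: 18.6
eef_pos: [0.6004, -0.3203, 0.2086]
t 18.6 p [ 0.6004 -0.3203  0.2086] yaz 91.05 z [-0.001  0.001 -1.   ] F [ 0.08  0.29 -3.42] M [-0.02  0.01  0.02] open 0.0256 j [ -30.2    7.5   82.6   -0.    90.  -121.3]
```

View pics/a6.png

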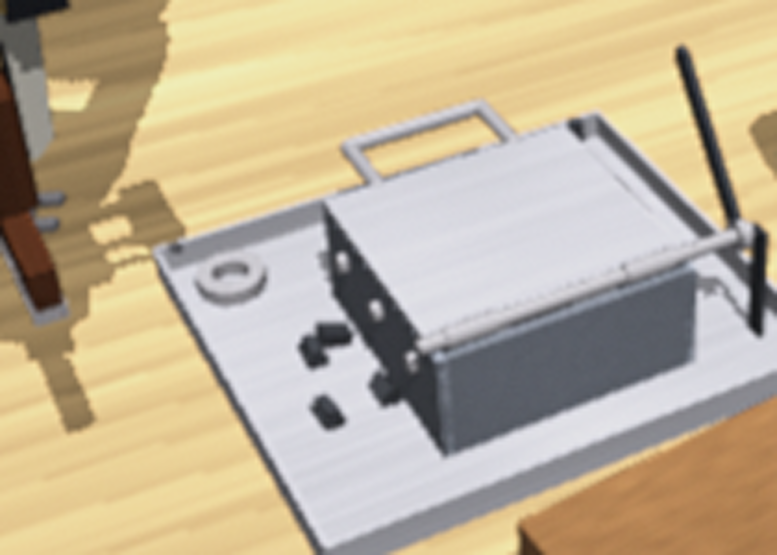

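View pics/b6.png

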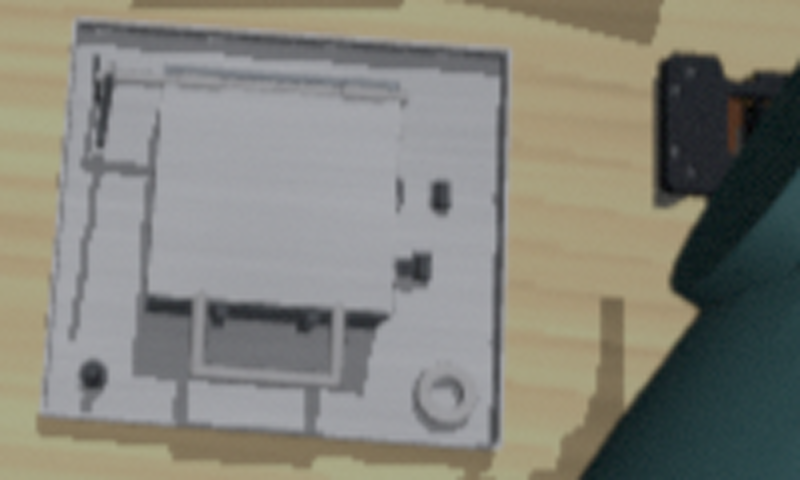

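All four chips lie in the tray: scene zoom (313,350), (332,333), (328,412), (385,388). The cover is clear and shut, so I'll set the block down on the bench.

```bash

python3 -m crank '[0,0,0.2,0,0,0, 0,0,0.4,0,0,0, 0,0,0.5,0,0,0, 0,0,0.5,0,0,0, 0,0,0.4,0,0,0, 0,0,0.2,0,0,0, 0,0,0.1,0,0,0, 0,0,0,0,0,0]' | head -2
python3 -c "
from h import *
st()"
```

```text
t: 19.7
eef_pos: [0.6008, -0.3186, 0.0717]
t 19.7 p [ 0.6008 -0.3186  0.0717] yaz 91.09 z [ 0. -0. -1.] F [ 0.75 -1.   -2.87] M [-0.    0.   -0.02] open 0.0254 j [ -30.1   11.5   91.     0.    77.5 -121.2]
```

```bash

python3 -m crank '[0,0,0.1,0,0,0, 0,0,0.1,0,0,0, 0,0,0.06,0,0,0, 0,0,0.04,0,0,0, 0,0,0.02,0,0,0, 0,0,0,0,0,0, 0,0,0,0,0,0, 0,0,0,0,0,0]' | head -5
python3 -c "
from h import *
st()"
```

```text
t: 20.7
eef_pos: [0.6007, -0.3187, 0.0523]
orientation: [[-1.0, -0.019, 0.0], [-0.019, 1.0, -0.0], [-0.0, -0.0, -1.0]]
wrist_force: [-0.4, 0.6, -2.4]
opening: 0.0255
t 20.7 p [ 0.6007 -0.3187  0.0523] yaz 91.09 z [ 0. -0. -1.] F [-0.39  0.63 -2.44] M [-0.02  0.03 -0.04] open 0.0255 j [ -30.1   12.4   91.9    0.    75.7 -121.2]
```

```bash

python3 -m crank '[0,0,0.006,0,0,0, 0,0,0,0,0,0, 0,0,0,0,0,0, 0,0,0,0,0,0, 0,0,0,0,0,0, 0,0,0,0,0,0, 0,0,0,0,0,0, 0,0,0,0,0,0]' 1 | tail -2
python3 -m crank '[0,0,-0.2,0,0,0, 0,0,-0.4,0,0,0, 0,0,-0.5,0,0,0, 0,0,-0.5,0,0,0, 0,0,-0.5,0,0,0, 0,0,-0.5,0,0,0, 0,0,-0.5,0,0,0, 0,0,-0.3,0,0,0]' | head -2
python3 - <<'E'
from h import *
np.set_printoptions(precision=4,suppress=True)
st()
for n in("scene","top"): cv2.imwrite(f"pics/{n}7.png",camera(n)[:,:,::-1])
a=cv2.imread("pics/scene7.png")[150:300,30:300]
cv2.imwrite("pics/a7.png",cv2.resize(a,None,fx=2.9,fy=2.9,interpolation=cv2.INTER_CUBIC))
E
```

```text
wrist_force: [-0.5, 0.8, -0.3]
opening: 0.0923
t: 22.7
eef_pos: [0.6008, -0.3188, 0.2584]
t 22.7 p [ 0.6008 -0.3188  0.2584] yaz 91.08 z [ 0.002 -0.001 -1.   ] F [-0.11 -0.92 -0.35] M [0.03 0.04 0.  ] open 0.0929 j [ -30.1    6.8   78.8    0.    94.3 -121.2]
```

View pics/a7.png

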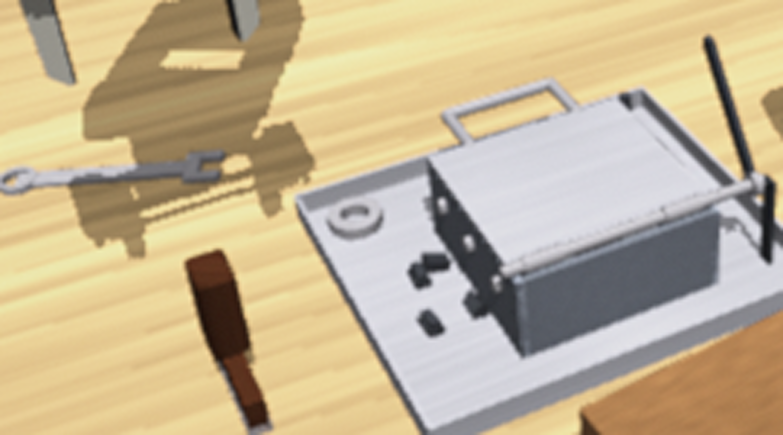

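```bash
cat >> h.py <<'E'
O=np.array([.608,-.0615,0]);_y=np.radians(1.1);X=np.array([np.cos(_y),np.sin(_y),0]);Y=np.array([-X[1],X[0],0])
E
python3 - <<'E'
from h import *
np.set_printoptions(precision=4,suppress=True)
im=cv2.imread("pics/scene7.png");g=im.max(2)
m=(g<90).astype(np.uint8);m[:160]=0;m[203:]=0;m[:,:268]=0;m[:,292:]=0
n,l,s,c=cv2.connectedComponentsWithStats(m);i=1+np.argmax(s[1:,4]);print(s[i])
v,u=np.nonzero(l==i)
vx,vy,x0,y0=cv2.fitLine(np.stack([u,v],1).astype(np.float32),cv2.DIST_HUBER,0,.01,.01).ravel()
f=lambda vv:(x0+vx/vy*(vv-y0),vv)
for off in(0,.0025,-.0025):
  P=[]
  for vv in (s[i][1],200):
    q=onplane("scene",*f(vv),O+(.115+off)*Y,Y)-O-[0,0,.075];P.append([q@X-.068,q[2]])
  P=np.array(P);d=P[0]-P[1];print(P[0],np.hypot(*P[0]),"slope",np.arctan2(d[1],-d[0]),"from hinge",np.arctan2(P[0][1],-P[0][0]))
im=cv2.imread("pics/top7.png");a=im[150:200,236:262];cv2.imwrite("pics/pt.png",cv2.resize(a,None,fx=12,fy=12,interpolation=cv2.INTER_CUBIC))
for th in (.85,.9,.93,.96):
  H=O+.068*X+[0,0,.075];p=H+.115*Y+.112*(-np.cos(th)*X+np.sin(th)*np.array([0,0,1]));print(th,proj("scene",p),proj("top",p),proj("scene",H+.115*Y),proj("top",H+.115*Y))
b=O-.125*X+[0,0,.075];print("bar",b,proj("top",b),proj("top",b+.045*Y),proj("top",b-.045*Y),proj("scene",b+.045*Y),proj("scene",b-.045*Y))
E
```

```text
[273 163  15  40 131]
[-0.064   0.0902] 0.11057774300530014 slope 0.9102294380153981 from hinge 0.9535715254870268
[-0.0681  0.0873] 0.11066700843026733 slope 0.9102294380153986 from hinge 0.9083445835047624
[-0.0599  0.0931] 0.11071475688344652 slope 0.9102294380153977 from hinge 0.9987789489403502
0.85 (np.float64(270.9249273405268), np.float64(163.30962185570618)) (np.float64(249.8366907465022), np.float64(182.74295841403216)) (np.float64(288.3324372028483), np.float64(213.28184659914666)) (np.float64(252.60997329530582), np.float64(163.61112331415063))
0.9 (np.float64(271.99021440360815), np.float64(162.78107181409086)) (np.float64(249.95065099813857), np.float64(180.6656386415019)) (np.float64(288.3324372028483), np.float64(213.28184659914666)) (np.float64(252.60997329530582), np.float64(163.61112331415063))
0.93 (np.float64(272.65433759028997), np.float64(162.52210951970588)) (np.float64(250.02290304787408), np.float64(179.39054110330034)) (np.float64(288.3324372028483), np.float64(213.28184659914666)) (np.float64(252.60997329530582), np.float64(163.61112331415063))
0.96 (np.float64(273.33664714039514), np.float64(162.30754902986052)) (np.float64(250.09797374299734), np.float64(178.09565659333225)) (np.float64(288.3324372028483), np.float64(213.28184659914666)) (np.float64(252.60997329530582), np.float64(163.61112331415063))
bar [ 0.483  -0.0639  0.075 ] (np.float64(291.2843371905123), np.float64(238.6667430502083)) (np.float64(273.8461056833545), np.float64(237.34494171714385)) (np.float64(308.7455349056482), np.float64(239.9902851999553)) (np.float64(218.59838008597472), np.float64(178.70830116583565)) (np.float64(182.68464363259415), np.float64(189.52929119296445))
```

View pics/pt.png

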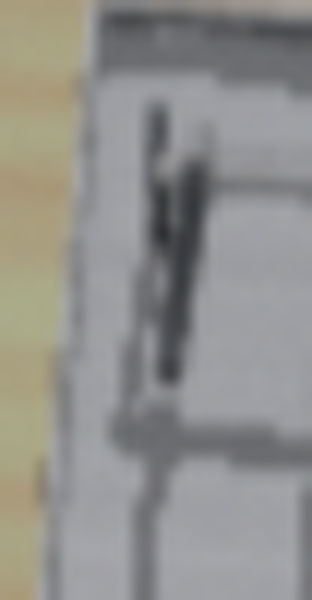

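```bash

python3 -m crank '[0,0,0,0,0,0.055, 0,0,0,0,0,0.0575, 0,0,0,0,0,0.0575, 0,0,0,0,0,0.0575, 0,0,0,0,0,0.0575, 0,0,0,0,0,0.0575, 0,0,0,0,0,0.0575, 0,0,0,0,0,0.0575]' 0.35 15 | head -2
python3 -m crank '[0,0,0,0,0,0.0425, 0,0,0,-0.045,0,0, 0,0,0,-0.05,0,0, 0,0,0,-0.05,0,0, 0,0,0,-0.0217,0,0, 0,0,0,0,0,0, 0,0,0,0,0,0, 0,0,0,0,0,0]' | head -2
python3 - <<'E'
from h import *
st();print(np.round(state()["orientation"],4))
goto([.442,-.0647,.20],12)
E
```

```text
t: 23.8
eef_pos: [0.6004, -0.3186, 0.2543]
t: 24.8
eef_pos: [0.6011, -0.3186, 0.2557]
t 24.8 p [ 0.6011 -0.3186  0.2557] yaz 1.11 z [ 0.499  0.01  -0.867] F [0.3  0.12 0.12] M [-0.06  0.31 -0.01] open 0.0325 j [-38.2  -8.6  97.9  20.   67.9 -43.1]
[[-1.950e-02  8.664e-01  4.990e-01]
 [ 9.998e-01  1.680e-02  9.900e-03]
 [ 2.000e-04  4.991e-01 -8.665e-01]]
per row [ 0.3569 -0.2241 -0.0398] t 24.8
```

```bash

python3 -m crank '[0.2,-0.13,-0.02,0,0,0, 0.357,-0.224,-0.04,0,0,0, 0.357,-0.224,-0.04,0,0,0, 0.357,-0.224,-0.04,0,0,0, 0.357,-0.224,-0.04,0,0,0, 0.357,-0.224,-0.04,0,0,0, 0.357,-0.224,-0.04,0,0,0, 0.357,-0.224,-0.04,0,0,0]' | head -2
python3 -m crank '[0.357,-0.224,-0.04,0,0,0, 0.357,-0.224,-0.04,0,0,0, 0.357,-0.224,-0.04,0,0,0, 0.357,-0.224,-0.04,0,0,0, 0.157,-0.094,-0.02,0,0,0, 0,0,0,0,0,0, 0,0,0,0,0,0, 0,0,0,0,0,0]' | head -2
python3 - <<'E'
from h import *
st();print(np.round(state()["orientation"],4))
goto([.442,-.0647,.146],1)
E
```

```text
t: 25.8
eef_pos: [0.4996, -0.1574, 0.22]
t: 26.8
eef_pos: [0.4419, -0.0651, 0.2]
t 26.8 p [ 0.4419 -0.0651  0.2   ] yaz 1.04 z [ 0.5    0.009 -0.866] F [-0.67  0.47  0.48] M [-0.01  0.34  0.03] open 0.0326 j [-18.  -45.5 127.8  10.1  69.4 -20.3]
[[-1.830e-02  8.661e-01  4.996e-01]
 [ 9.998e-01  1.580e-02  9.200e-03]
 [ 1.000e-04  4.996e-01 -8.662e-01]]
per row [ 0.0069 -0.4486  0.7807] t 26.8
```

```bash

python3 -m crank '[0,0,0,0.033,0,0, 0,0,0,0.0337,0,0, 0,0,0,0,0,0, 0,0,0,0,0,0, 0,0,0,0,0,0, 0,0,0,0,0,0, 0,0,0,0,0,0, 0,0,0,0,0,0]' | head -2
python3 - <<'E'
from h import *
st()
goto([.4608,-.0643,.1435],1)
E
```

```text
t: 27.8
eef_pos: [0.4417, -0.0646, 0.2002]
t 27.8 p [ 0.4417 -0.0646  0.2002] yaz 1.08 z [ 0.309  0.006 -0.951] F [-0.11 -0.29 -0.17] M [-0.1   0.22  0.05] open 0.0323 j [-14.9 -36.2 120.7   5.   78.3 -16.3]
per row [-6.000e-04  1.080e-02  9.968e-01] t 27.8
```

```bash

python3 -m crank '[0,0,0.2,0,0,0, 0,0.01,0.4,0,0,0, 0,0,0.3,0,0,0, 0,0,0.1,0,0,0, 0,0,0,0,0,0, 0,0,0,0,0,0, 0,0,0,0,0,0, 0,0,0,0,0,0]' | head -2
python3 - <<'E'
from h import *
st()
goto([.4886,-.0638,.0579],1)
for n in("scene","top"): cv2.imwrite(f"pics/{n}8.png",camera(n)[:,:,::-1])
a=cv2.imread("pics/scene8.png")[100:250,120:320];b=cv2.imread("pics/top8.png")[150:300,200:400]
cv2.imwrite("pics/a8.png",cv2.resize(np.hstack([a,b]),None,fx=2,fy=2,interpolation=cv2.INTER_CUBIC))
E
```

```text
t: 28.8
eef_pos: [0.4609, -0.0643, 0.1436]
t 28.8 p [ 0.4609 -0.0643  0.1436] yaz 1.08 z [ 0.309  0.006 -0.951] F [-0.38  0.83  0.32] M [-0.03  0.23 -0.01] open 0.0326 j [-14.1 -32.4 123.6   4.9  71.4 -16. ]
per row [-1.0000e-04 -2.9000e-03  1.5017e+00] t 28.8
```

View pics/a8.png

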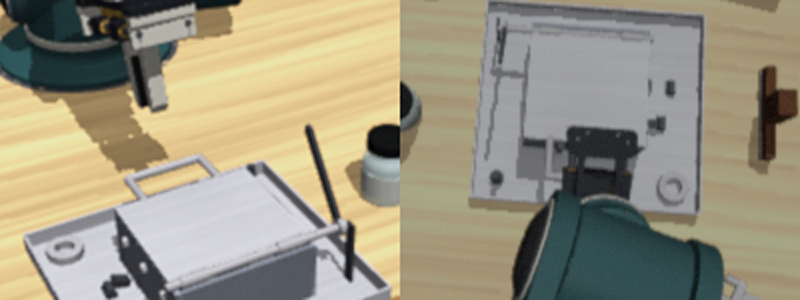

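```bash

python3 -m crank '[0,0,0.15,0,0,0, 0,0,0.3,0,0,0, 0,0,0.3,0,0,0, 0,0,0.2,0,0,0, 0,0,0.05,0,0,0, 0,0,0,0,0,0, 0,0,0,0,0,0, 0,0,0,0,0,0]' | head -2
python3 - <<'E'
from h import *
st()
goto([.4886,-.0638,.0579],1)
for n in("scene","top"): cv2.imwrite(f"pics/{n}9.png",camera(n)[:,:,::-1])
a=cv2.imread("pics/scene9.png")[120:220,150:250];b=cv2.imread("pics/top9.png")[190:290,240:340]
cv2.imwrite("pics/a9.png",cv2.resize(np.hstack([a,b]),None,fx=4,fy=4,interpolation=cv2.INTER_CUBIC))
E
```

```text
t: 29.9
eef_pos: [0.4795, -0.064, 0.0867]
t 29.9 p [ 0.4795 -0.064   0.0867] yaz 1.08 z [ 0.31   0.006 -0.951] F [-0.04  0.1   0.43] M [-0.02  0.21 -0.01] open 0.0325 j [-13.4 -27.3 125.8   4.9  64.1 -16. ]
per row [ 5.000e-04 -4.700e-03  5.035e-01] t 29.9
```

View pics/a9.png

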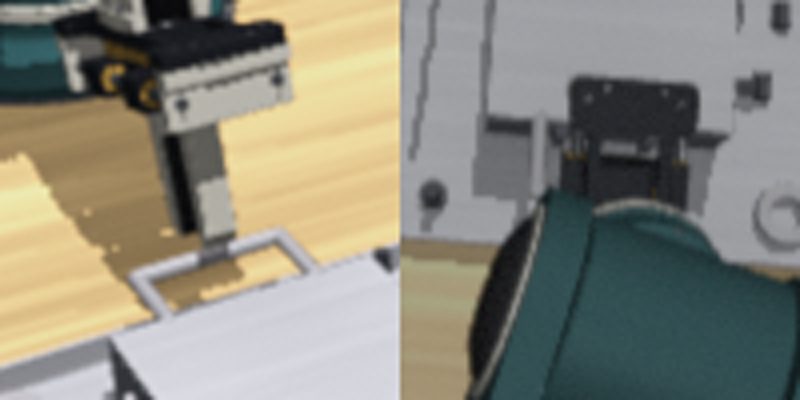

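Both fingers straddle the bar near its middle, at scene zoom (215,245). I'll go down the last 30 mm and close gently.

```bash

python3 -m crank '[0,0,0.1,0,0,0, 0,0,0.15,0,0,0, 0,0,0.15,0,0,0, 0,0,0.1,0,0,0, 0,0,0,0,0,0, 0,0,0,0,0,0, 0,0,0,0,0,0, 0,0,0,0,0,0]' | head -2
python3 - <<'E'
from h import *
st()
E
```

```text
t: 31.0
eef_pos: [0.4887, -0.0638, 0.0579]
t 31.0 p [ 0.4887 -0.0638  0.0579] yaz 1.09 z [ 0.309  0.006 -0.951] F [-1.22 -0.25 -0.14] M [-0.06  0.24 -0.01] open 0.0322 j [-13.1 -24.3 126.5   5.   60.3 -15.9]
```

```bash

python3 -m crank '[0,0,0,0,0,0, 0,0,0,0,0,0, 0,0,0,0,0,0, 0,0,0,0,0,0, 0,0,0,0,0,0, 0,0,0,0,0,0, 0,0,0,0,0,0, 0,0,0,0,0,0]' 0 15 | head -2
python3 - <<'E'
from h import *
st()
for n in("scene","top"): cv2.imwrite(f"pics/{n}10.png",camera(n)[:,:,::-1])
a=cv2.imread("pics/scene10.png")[120:220,150:250];b=cv2.imread("pics/scene10.png")[150:250,200:300]
cv2.imwrite("pics/a10.png",cv2.resize(np.hstack([a,b]),None,fx=4,fy=4,interpolation=cv2.INTER_CUBIC))
E
```

```text
t: 32.0
eef_pos: [0.4877, -0.0637, 0.0571]
t 32.0 p [ 0.4877 -0.0637  0.0571] yaz 1.09 z [ 0.307  0.006 -0.952] F [-10.8   -1.45   4.69] M [-0.18  1.76  0.01] open 0.0092 j [-13.1 -24.3 126.6   5.   60.4 -15.9]
```

View pics/a10.png

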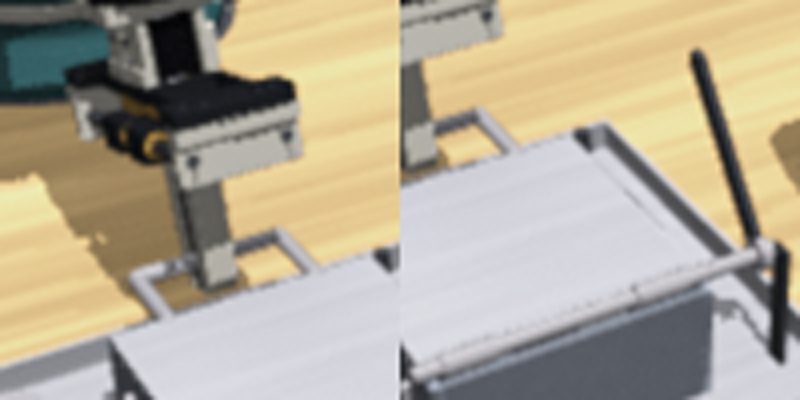

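```bash

python3 -m crank '[0,-0.02,0,0,0,0, 0,-0.005,0,0,0,0, 0,0,0,0,0,0, 0,0,0,0,0,0, 0,0,0,0,0,0, 0,0,0,0,0,0, 0,0,0,0,0,0, 0,0,0,0,0,0]' | head -2
python3 - <<'E'
from h import *
st()
E
```

```text
t: 33.1
eef_pos: [0.4876, -0.0638, 0.0574]
t 33.1 p [ 0.4876 -0.0638  0.0574] yaz 1.08 z [ 0.31   0.006 -0.951] F [ 5.77  0.43 -3.48] M [-0.03 -0.46 -0.02] open 0.0093 j [-13.1 -24.5 126.7   5.   60.3 -16. ]
```

```bash
cat >> h.py <<'E'
def arc(H,deg,n):
    s=state();R=np.array(s["orientation"]);r=np.array(s["eef_pos"])-H
    from scipy.spatial.transform import Rotation as Q
    d=np.radians(deg/n);dr=Q.from_rotvec(d*Y).as_matrix()@r-r
    print("row",np.round(R.T@dr/.06,4),"turn",np.round(R.T@(d*Y)/np.pi,4))
def theta(H,L0):
    s=state();r=np.array(s["eef_pos"])-H;return np.arctan2(r[2],-(r@X))-L0
HN=np.array([.4819,-.0637,.075])+.193*X
L0=np.arctan2(.0574-.075,.1873)
E
python3 - <<'E'
from h import *
print(HN,theta(HN,L0))
for d in (16,20):arc(HN,d,8)
E
```

```text
[ 0.67486443 -0.05999489  0.075     ] 1.1272970814629746e-05
row [-0.      0.0259 -0.1063] turn [ 0.0111 -0.     -0.    ]
row [-0.      0.033  -0.1327] turn [ 0.0139 -0.     -0.    ]
```

```bash

python3 -m crank '[0,0.021,-0.053,0.0055,0,0, 0,0.026,-0.1063,0.0111,0,0, 0,0.026,-0.1063,0.0111,0,0, 0,0.026,-0.1063,0.0111,0,0, 0,0.026,-0.1063,0.0111,0,0, 0,0.026,-0.1063,0.0111,0,0, 0,0.013,-0.053,0.0055,0,0, 0,0,0,0,0,0]' | head -2
python3 - <<'E'
from h import *
st();print(np.degrees(theta(HN,L0)))
arc(HN,16,8)
s=state();r=np.array(s["eef_pos"])-HN;print(np.hypot(r@X,r[2]))
E
```

```text
t: 34.1
eef_pos: [0.488, -0.0637, 0.0964]
t 34.1 p [ 0.488  -0.0637  0.0964] yaz 1.09 z [ 0.104  0.002 -0.995] F [-3.14  0.2  -1.83] M [-0.13  0.63 -0.03] open 0.0094 j [-11.2 -17.6 116.7   1.3  75.1 -12.6]
11.888160731279113
row [ 0.      0.0255 -0.1064] turn [ 0.0111 -0.      0.    ]
0.1880932080256468
```

```bash

python3 -m crank '[0,0.013,-0.053,0.0055,0,0, 0,0.0255,-0.1064,0.0111,0,0, 0,0.0255,-0.1064,0.0111,0,0, 0,0.0255,-0.1064,0.0111,0,0, 0,0.0255,-0.1064,0.0111,0,0, 0,0.0255,-0.1064,0.0111,0,0, 0,0.0255,-0.1064,0.0111,0,0, 0,0.0255,-0.1064,0.0111,0,0]' | head -2
python3 - <<'E'
from h import *
st();print(np.degrees(theta(HN,L0)))
arc(HN,16,8)
s=state();r=np.array(s["eef_pos"])-HN;print(np.hypot(r@X,r[2]))
E
```

```text
t: 35.1
eef_pos: [0.5002, -0.0635, 0.1446]
t 35.1 p [ 0.5002 -0.0635  0.1446] yaz 1.08 z [-0.157 -0.003 -0.988] F [-1.63 -0.73 -1.37] M [-0.    0.18  0.04] open 0.0093 j [ -9.2  -7.1 103.5  -1.6  92.4 -10.2]
27.09451928914312
row [ 0.      0.0259 -0.1063] turn [ 0.0111 -0.      0.    ]
0.18805445595234122
```

```bash

python3 -m crank '[0,0.026,-0.1063,0.0111,0,0, 0,0.026,-0.1063,0.0111,0,0, 0,0.026,-0.1063,0.0111,0,0, 0,0.026,-0.1063,0.0111,0,0, 0,0.026,-0.1063,0.0111,0,0, 0,0.026,-0.1063,0.0111,0,0, 0,0.026,-0.1063,0.0111,0,0, 0,0.013,-0.0531,0.0055,0,0]' | head -2
python3 - <<'E'
from h import *
st();print(np.degrees(theta(HN,L0)))
arc(HN,6,8)
s=state();r=np.array(s["eef_pos"])-HN;print(np.hypot(r@X,r[2]))
for n in("scene","top"): cv2.imwrite(f"pics/{n}11.png",camera(n)[:,:,::-1])
a=cv2.imread("pics/scene11.png")[90:260,150:330]
cv2.imwrite("pics/a11.png",cv2.resize(a,None,fx=3.5,fy=3.5,interpolation=cv2.INTER_CUBIC))
E
```

```text
t: 36.1
eef_pos: [0.5242, -0.063, 0.1875]
t 36.1 p [ 0.5242 -0.063   0.1875] yaz 1.08 z [-0.407 -0.008 -0.914] F [-4.38  1.78  0.35] M [ 0.07  0.64 -0.01] open 0.0093 j [ -7.6   4.7  90.   -3.7 109.   -9.2]
42.11078637252939
row [ 0.      0.0093 -0.0399] turn [ 0.0042 -0.      0.    ]
0.18800509796787457
```

View pics/a11.png

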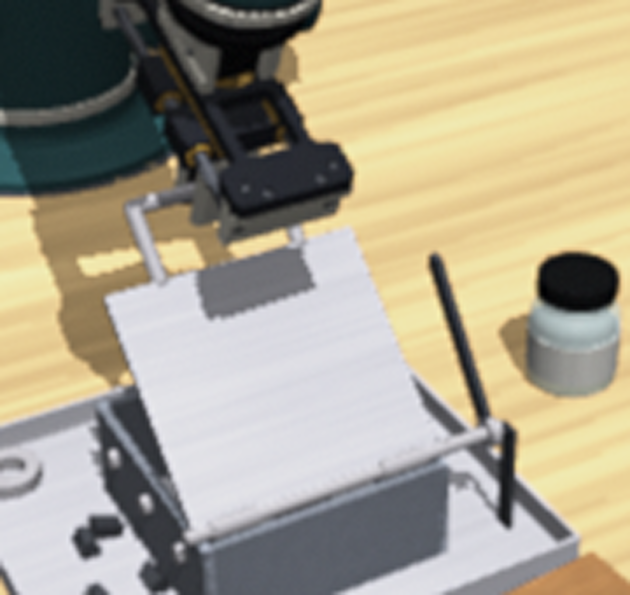

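```bash

python3 -m crank '[0,0.019,-0.0798,0.0083,0,0, 0,0.019,-0.0798,0.0083,0,0, 0,0.019,-0.0798,0.0083,0,0, 0,0.019,-0.0798,0.0083,0,0, 0,0.019,-0.0798,0.0083,0,0, 0,0.0095,-0.04,0.0042,0,0, 0,0,0,0,0,0, 0,0,0,0,0,0]' | head -2
python3 - <<'E'
from h import *
st();th=theta(HN,L0);print(th,np.degrees(th))
s=state();r=np.array(s["eef_pos"])-HN;print(np.hypot(r@X,r[2]))
for n in("scene","top"): cv2.imwrite(f"pics/{n}12.png",camera(n)[:,:,::-1])
a=cv2.imread("pics/scene12.png")[150:250,210:310]
cv2.imwrite("pics/a12.png",cv2.resize(a,None,fx=6,fy=6,interpolation=cv2.INTER_CUBIC))
E
```

```text
t: 37.2
eef_pos: [0.5418, -0.0627, 0.2078]
t 37.2 p [ 0.5418 -0.0627  0.2078] yaz 1.09 z [-0.532 -0.01  -0.847] F [-4.79  2.73  2.84] M [ 0.24  0.56 -0.19] open 0.0096 j [ -6.9  11.5  82.5  -4.8 117.8  -9. ]
0.8776301535976677 50.28450377456454
0.1880116351540748
```

View pics/a12.png

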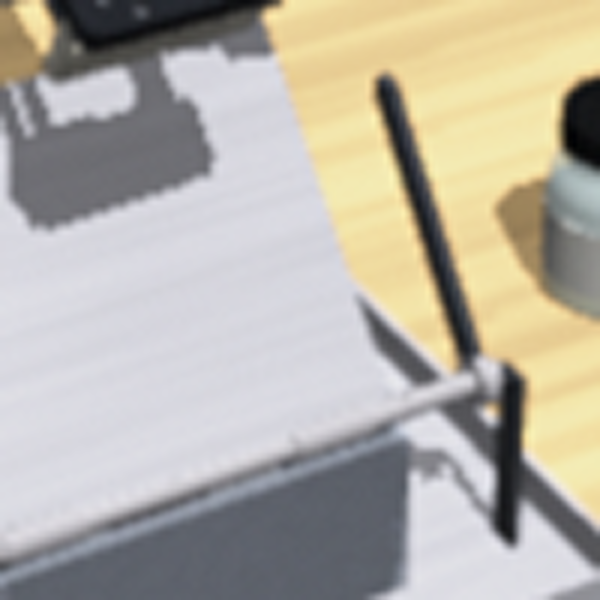

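```bash
cat > meas.py <<'E'
from h import *
import sys
im=cv2.imread(sys.argv[1]).astype(float);g=im.max(2);sat=im.max(2)-im.min(2)
Oe=np.array([.607,-.0615,0])
def ang(pts,off,yy):
    pts=np.array(pts)
    q=np.array([onplane("scene",u,v,Oe+yy*Y,Y)-Oe for u,v in pts]);P=np.stack([-(q@X-.068),q[:,2]-.075],1)
    vx,vy,x0,y0=cv2.fitLine(P.astype(np.float32),cv2.DIST_HUBER,0,.001,.001).ravel()
    if vx<0:vx,vy=-vx,-vy
    d=x0*vy-y0*vx
    return np.arctan2(vy,vx),d,np.std((P[:,0]-x0)*vy-(P[:,1]-y0)*vx),np.hypot(P[:,0],P[:,1]).max()
# pointer: darkness-weighted centre per row
pts=[];
for v in range(168,205):
    uc=np.interp(v,[163,210],[274.2,288.8]);u=np.arange(int(uc)-6,int(uc)+8);bg=np.median(g[v,u]);w=np.clip(bg-25-g[v,u],0,None)
    if w.sum()>50:pts.append((np.sum(w*u)/w.sum(),v))
pp=ang(pts,0,.115);print("pointer ang %.4f dist %.4f sd %.4f L %.3f"%pp,len(pts))
# cover edge: saturation transition per row
pts=[]
for v in range(int(sys.argv[2]),int(sys.argv[3])):
    uc=np.interp(v,[151,196],[254,268.7]);u=np.arange(int(uc)-9,int(uc)+9);s=sat[v,u];t=(np.median(s[:5])+np.median(s[-5:]))/2
    k=np.nonzero((s[:-1]<t)&(s[1:]>=t))[0]
    if len(k):k=k[np.argmin(abs(u[k]-uc))];pts.append((u[k]+(t-s[k])/(s[k+1]-s[k]),v))
cc=ang(pts,0,.08);print("cover ang %.4f dist %.4f sd %.4f L %.3f"%cc,len(pts),np.round(pts[::8],1).tolist())
th=theta(HN,L0);print("kin theta %.4f"%th)
E
python3 meas.py pics/scene12.png 158 194
```

```text
pointer ang 0.9139 dist -0.0049 sd 0.0002 L 0.099 37
cover ang 0.8823 dist -0.0078 sd 0.0004 L 0.131 36 [[255.4, 158.0], [258.2, 166.0], [261.0, 174.0], [263.6, 182.0], [266.2, 190.0]]
kin theta 0.8773
```

```bash

python3 -m crank '[0,0.008,-0.033,0.0034,0,0, 0,0.008,-0.033,0.0034,0,0, 0,0.007,-0.031,0.0034,0,0, 0,0,0,0,0,0, 0,0,0,0,0,0, 0,0,0,0,0,0, 0,0,0,0,0,0, 0,0,0,0,0,0]' | head -2
python3 - <<'E'
from h import *
st()
for n in("scene","top"): cv2.imwrite(f"pics/{n}13.png",camera(n)[:,:,::-1])
E
python3 meas.py pics/scene13.png 158 194
```

```text
t: 38.3
eef_pos: [0.5461, -0.0626, 0.2119]
t 38.3 p [ 0.5461 -0.0626  0.2119] yaz 1.09 z [-0.559 -0.01  -0.829] F [-4.77  2.78  3.65] M [ 0.31  0.6  -0.28] open 0.0093 j [ -6.8  13.   80.8  -5.1 119.8  -9.1]
pointer ang 0.9140 dist -0.0049 sd 0.0002 L 0.099 37
cover ang 0.8921 dist -0.0095 sd 0.0005 L 0.130 36 [[256.1, 158.0], [259.1, 166.0], [261.7, 174.0], [264.1, 182.0], [266.8, 190.0]]
kin theta 0.9094
```

```bash
for r in "152 190" "158 180" "165 190" "155 175"; do python3 meas.py pics/scene12.png $r|sed -n 2p; python3 meas.py pics/scene13.png $r|sed -n 2p; done
python3 - <<'E'
import cv2
a=cv2.imread("pics/scene13.png")[140:230,220:310]
cv2.imwrite("pics/a13.png",cv2.resize(a,None,fx=6.5,fy=6.5,interpolation=cv2.INTER_CUBIC))
E
```

```text
cover ang 0.8658 dist -0.0093 sd 0.0007 L 0.144 38 [[253.1, 152.0], [256.3, 160.0], [258.9, 168.0], [261.6, 176.0], [264.4, 184.0]]
cover ang 0.8831 dist -0.0105 sd 0.0014 L 0.142 38 [[256.0, 152.0], [256.7, 160.0], [259.6, 168.0], [262.1, 176.0], [265.0, 184.0]]
cover ang 0.8833 dist -0.0077 sd 0.0003 L 0.131 22 [[255.4, 158.0], [258.2, 166.0], [261.0, 174.0]]
cover ang 0.8766 dist -0.0112 sd 0.0006 L 0.130 22 [[256.1, 158.0], [259.1, 166.0], [261.7, 174.0]]
cover ang 0.8763 dist -0.0083 sd 0.0003 L 0.115 25 [[257.9, 165.0], [260.7, 173.0], [263.2, 181.0], [265.9, 189.0]]
cover ang 0.9086 dist -0.0083 sd 0.0005 L 0.115 25 [[258.8, 165.0], [261.3, 173.0], [263.8, 181.0], [266.3, 189.0]]
cover ang 0.8688 dist -0.0092 sd 0.0008 L 0.137 20 [[254.1, 155.0], [257.3, 163.0], [259.8, 171.0]]
cover ang 0.8542 dist -0.0138 sd 0.0005 L 0.137 20 [[255.2, 155.0], [257.9, 163.0], [260.5, 171.0]]
```

View pics/a13.png

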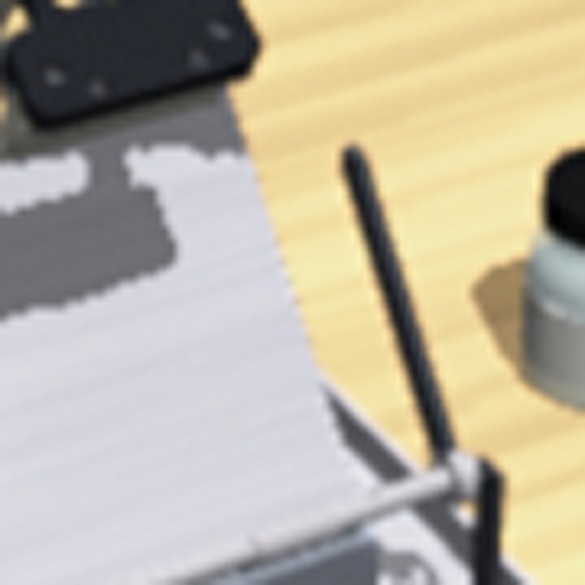

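```bash
python3 -m crank '[0,0.001,-0.0027,0.0003,0,0, 0,0.001,-0.0027,0.0003,0,0, 0,0,0,0,0,0, 0,0,0,0,0,0, 0,0,0,0,0,0, 0,0,0,0,0,0, 0,0,0,0,0,0, 0,0,0,0,0,0]' | head -2
python3 - <<'E'
from h import *
st()
for n in("scene","top"): cv2.imwrite(f"pics/{n}14.png",camera(n)[:,:,::-1])
cv2.imwrite("pics/a14.png",np.vstack([cv2.imread("pics/scene14.png")[60:340,0:400],cv2.imread("pics/top14.png")[120:300,50:450]]))
E
for r in "165 195" "168 192" "166 190" "165 188"; do python3 meas.py pics/scene14.png $r; done
```

```text
t: 39.4
eef_pos: [0.5463, -0.0626, 0.2122]
t 39.4 p [ 0.5463 -0.0626  0.2122] yaz 1.09 z [-0.561 -0.011 -0.828] F [-4.78  3.04  3.55] M [ 0.24  0.75 -0.25] open 0.0092 j [ -6.8  13.1  80.7  -5.1 119.9  -9.1]
pointer ang 0.9136 dist -0.0050 sd 0.0002 L 0.099 37
cover ang 0.9053 dist -0.0088 sd 0.0004 L 0.115 30 [[258.8, 165.0], [261.3, 173.0], [263.8, 181.0], [266.3, 189.0]]
kin theta 0.9114
pointer ang 0.9136 dist -0.0050 sd 0.0002 L 0.099 37
cover ang 0.9003 dist -0.0090 sd 0.0004 L 0.108 24 [[259.8, 168.0], [262.1, 176.0], [264.9, 184.0]]
kin theta 0.9114
pointer ang 0.9136 dist -0.0050 sd 0.0002 L 0.099 37
cover ang 0.9152 dist -0.0078 sd 0.0004 L 0.113 24 [[259.1, 166.0], [261.7, 174.0], [264.1, 182.0]]
kin theta 0.9114
pointer ang 0.9136 dist -0.0050 sd 0.0002 L 0.099 37
cover ang 0.9184 dist -0.0075 sd 0.0004 L 0.115 23 [[258.8, 165.0], [261.3, 173.0], [263.8, 181.0]]
kin theta 0.9114
```

View pics/a14.png

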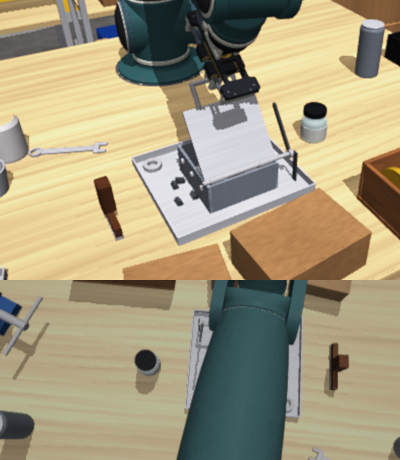

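```bash
python3 -c "
from workcell import *
print(close_job())"
```

```text
the job is handed in; nothing more can be done
None
```

I finished the job and handed it in at about 39.5 s, well inside the 72 s limit, with the arm holding the cover in line with the pointer.

**What I did:**
- I gripped the scraper block by its handle and turned it a quarter turn. One slow sweep toward -y pushed all four chips off the shut cover into the tray.
- I set the block down upright on the bench outside the tray.
- I then gripped the cover's bar and swung the cover up around its hinge to the pointer, and I am holding it there.

**Last checks:**
- **Chips and objects:** the last pictures show all four chips in the tray, and the block and the grease jar standing upright. The pointer measured the same before and after the cover's last moves (0.914 rad).
- **Cover angle:** the arm's position gives 0.911 rad. The camera's line fit of the cover edge gives between 0.900 and 0.918 depending on which picture rows I used, because that edge is noisy. The cover and pointer therefore agree to within about 0.01 rad.
- **Earlier disagreement:** before the swing I estimated the pointer at anywhere from 0.91 to 0.95 rad, depending on the method. I used 0.914 because I measured the pointer and the cover edge the same way in the same picture.
- **Forces:** in the readings after each move, the wrist force stayed below about 12 N, and it was about 7 N while holding the cover at the end.

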